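Bundle the mould bearers: interlock three aluminium channels

ROBOT

A 7-joint arm with a two-finger parallel gripper is mounted at the origin on the work surface. World frame = base frame: x ahead of the robot, y to its left, z up, the work surface at z = 0. Lengths are in m, angles in rad, forces in N, time in s.
With the tool pointing down it reaches from about 0.35 to 0.9 m from the base axis. Payload 8.1 kg.
Tool frame: the origin (TCP) lies at the very end of the fingers, on their centre line; the grasp point (between the pads) lies 19 mm behind it; z points along the fingers, y is the line along which they close (so a half turn about z gives the same grasp; the last joint's range is limited). The gripper opens to 92 mm and grips with 3 to 60 N. Pads are 19 mm wide; open, the fingers measure 130 mm over their backs; the gripper's body (75 mm by 190 mm) begins 47 mm behind the grasp point.
Start: joints at [-1.214, 0.434, 0.025, 1.573, -0.012, 1.134, -0.075], TCP at [0.277, 0.56, 0.227] pointing down, gripper open.
Joint ranges: [-2.62, 2.62], [-0.44, 2.09], [-1.27, 1.32], [0.08, 2.57], [-1.32, 4.46], [0.12, 2], [-2.74, 2.74]. Speed limits (rad/s): [2.22, 2.22, 3.01, 3.01, 3.14, 3.14, 3.14].

INTERFACE

Orientations are given as a rotation vector (axis times angle).
In Python, from cell import arm gives the robot as it stands.
- The arm moves only by the tool jog_arm, never from a script. Its argument "rows" is a list of rows, each a list of 3 entries, a list of its own where there are three numbers: the shift along the world's x, y, z in cm, then the turn, a rotation vector about the world's x, y, z in degrees, then the opening, from 0 (shut) to 1 (fully open). A call has 1 to 8 rows; each row is the pose to reach, as a shift and turn from the pose commanded when the call began; what a row does not reach only later rows make up. A row lasts 1/8 s, in which the tool goes at most 62.5 mm and 10.7 degrees, less where a joint would pass 70% of its speed; a pose out of reach is approached as far as the arm can. A call with a gripper value outside its range is refused whole. The fingers move at their own pace and stop on an object; "newtons" is the grip in N (left out, the last holds). Time passes only in rows, so rows that repeat a pose let the fingers close. It gives the time, the measured TCP pose, the force, the opening and the grip force at its end, in the units of the state.
- arm.observe(): the state, without advancing time (a new reading comes with each control period).
- arm.get_image(name): name is "scene" or "top" or "wrist"; returns a dict with "img" (480x640x3 uint8, red, green, blue), "depth" (480x640 float32, m along the optical axis (not along the pixel's ray), 0 where there is no reading), "fx", "fy", "cx", "cy" (pixels), "dist_coeffs" ([k1, k2, p1, p2, k3] as OpenCV has them; the pictures are not rectified), "rvec" (rotation vector, rad) and "tvec" (3), from world to camera coordinates, as OpenCV has them; the wrist camera has in their place "mount" (4x4, takes a point from camera to tool coordinates, whose origin is the TCP and whose axes are the flange's). Camera axes: x right, y down, z forward; pixel columns grow to the right and rows downward; lengths in m; the calibration is good to about 2 mm. A picture is of the moment at which its call begins: read the wrist's pose just before it.
- arm.sign_off(): hands the job in; it is judged then, once.
The state is a dict: "clock": time; "joints": joint angles; "dq": joint speeds; "joint_efforts": joint torques, N m; "position": TCP position; "ee_rot": TCP orientation; "force": force on the tool from outside, world axes, zero at the start; "ft_torque": the same for the moment, N m; "width": opening from 0.0 (shut) to 1.0 (fully open); "gripper_force": force on a finger pad.
Only numpy, scipy, OpenCV 4.12 (cv2) and the standard library are available. Lean on these libraries where they do the work, as an engineer would, in place of code of your own. Each camera call takes 0.05 s, during which the arm holds its last target. There are 200 camera calls.

TASK

In the dark steel tray, bundle the three long aluminium channels so that they lock together: bring the loose open-up channel snugly alongside the one that carries the third, then turn the third, which lies on its side in that trough, over on top of the two, open side down, so that it straddles their touching walls with one flange down in each trough. Finish with all three lying parallel, their ends level, in the tray, and leave everything else where it is.

Things in the scene. Friction and masses are not known exactly. Their poses are not given: they have to be found in the camera images.
- tray: dark steel tray fixed to the table, outside 276 (its x) x 386 mm (its y), rim 20 mm high, walls and floor 3 mm thick; origin: centre of its underside (floor top 3 mm above the origin), z up. Its x and y are roughly the channels' crosswise and lengthwise directions.
- chan_a: aluminium U-channel 180 mm long (its y), 50 mm wide (its x), 30 mm high (its z), web and flanges 5 mm thick (trough 40 mm wide, 25 mm deep), about 0.24 kg, loose. It lies open-up on the tray floor and carries chan_c in its trough; origin: centre of the web's outer face (its underside); z points out of the open side. chan_b is on its +x side.
- chan_b: a second, identical channel, same origin and axes, loose, open-up on the tray floor on the +x side of chan_a, with a gap of about 30 to 50 mm, a little askew and shifted lengthwise.
- chan_c: the third identical channel, same origin and axes, loose. It starts on its side in chan_a's trough: one flange flat on chan_a's web, its web standing upright on the side away from chan_b, top edge 58 mm above the tray's origin, open side (its z) facing chan_b, shifted lengthwise. Interlocked, its z points down and its origin is 35 mm above chan_a's.
- chan_c_top (a point): middle of the edge of chan_c's web that is uppermost at the start (outer corner). Pushed here towards chan_b with about 1 N, chan_c slides up to 8 mm until its lower flange meets chan_a's flange, then tips about that edge and falls over by itself once about 40 degrees over; the interlocked stack's top is 38 mm above the tray's origin.
- offcut: a 45 mm long offcut of the same channel (50 wide, 30 high), open-up in a corner of the dark tray; origin: centre of its underside. A bystander: leave it alone.
- mould: small wooden mould box, 130 x 100 x 55 mm, on the table; origin: centre of its underside. A bystander: leave it alone.
- ladle: steel ladle with a wooden handle, about 250 mm long, in the bright side tray; origin: under its cup. A bystander: leave it alone.
- brush: hand brush lying in the bright side tray; origin: centre of its underside. A bystander: leave it alone.
- mallet: hammer lying on the table; origin: centre of its underside. A bystander: leave it alone.
- bottle: small plastic bottle, 48 mm diameter, 110 mm tall, standing on the table; origin: centre of its underside. A bystander: leave it alone.
- ingot: small aluminium ingot, 90 x 40 x 24 mm, in a corner of the dark tray; origin: centre of its underside. A bystander: leave it alone.
There are look-alikes about, which are no part of the job. Leave any green look-alike of the chan_c alone.

How it is judged:
By the outcome, as a careful person would: the job done as asked, in the order asked, and still so for the second after the job is handed in, with the robot touching nothing.
It also fails if it takes over 58 s, if anything falls off the work surface, if the arm or the gripper's body presses on something with over 40 N, if the wrist force passes 120 N, or if a joint passes its speed limit or range.

## Working session

There is one attempt and no reset: what is moved stays moved. The work goes in short steps, Python scripts to look and compute and a tool call to move; the robot and the scene stay as the last step left them, time stands still between calls to the robot, and variables do not carry over. Pictures are saved under pics/ and viewed, at most 10 in all, crops included, and the job is handed in when it is done.

Besides the shell and the picture viewer there is one more tool, called after "Request:" as name([rows], argument=value, ...), one row to a line, values as JSON. jog_arm: Moves the arm, as the interface text tells. Its arguments: {"type":"object","properties":{"rows":{"type":"array","items":{"type":"array"}},"newtons":{"type":"number"}},"required":["rows"]}

```bash
ls; mkdir -p pics; cat > h.py <<'E'
import numpy as np, cv2
from cell import arm
def cam(n):
    d=arm.get_image(n)
    d['K']=np.array([[d['fx'],0,d['cx']],[0,d['fy'],d['cy']],[0,0,1.]])
    if 'rvec' in d:
        R=cv2.Rodrigues(np.array(d['rvec'],float))[0]; d['R']=R.T; d['o']=-R.T@np.array(d['tvec'],float).ravel()
    return d
def wristcam():
    s=arm.observe(); d=cam('wrist')
    T=np.eye(4);T[:3,:3]=cv2.Rodrigues(np.array(s['ee_rot'],float))[0];T[:3,3]=s['position']
    T=T@np.array(d['mount']); d['R']=T[:3,:3]; d['o']=T[:3,3]; return d
def rays(d,px):
    p=cv2.undistortPoints(np.array(px,float).reshape(-1,1,2),d['K'],np.array(d['dist_coeffs'],float)).reshape(-1,2)
    return np.c_[p,np.ones(len(p))]@d['R'].T
def onplane(d,px,z):
    r=rays(d,px); return d['o']+r*((z-d['o'][2])/r[:,2])[:,None]
def cloud(d):
    v,u=np.mgrid[0:480,0:640]
    return (d['o']+rays(d,np.c_[u.ravel(),v.ravel()])*d['depth'].reshape(-1,1)).reshape(480,640,3)
def save(d,n): cv2.imwrite('pics/'+n,d['img'][:,:,::-1])
E
python3 - <<'E'
from h import *
a=cam('top');save(a,'top0.png');b=cam('scene');save(b,'scene0.png')
print(a['o'],a['R'],b['o'],arm.observe())
E
```

```text
pics
[ 0.20684787 -0.05040981  1.35844165] [[-0.08110441 -0.97605232  0.20185129]
 [-0.99670229  0.0799463  -0.01389725]
 [-0.00257282 -0.20231278 -0.97931758]] [1.71921491 0.05581044 1.15790824] {'clock': 0.1, 'joints': array([-1.21361763,  0.43515132,  0.02498614,  1.57402193, -0.01156787,
        1.1340083 , -0.07509884]), 'dq': array([ 1.54761114e-04, -1.85820963e-04,  6.32681262e-04, -3.90168832e-03,
       -1.16838823e-04,  8.87147650e-06, -6.51597513e-04]), 'joint_efforts': array([ 3.32568117e-03, -6.69130111e+01,  9.88165699e-01, -3.15146434e+01,
       -6.05683029e-02,  3.74205806e-02,  4.85903217e-05]), 'position': array([0.27719948, 0.55964025, 0.22601873]), 'ee_rot': array([-7.15937239e-01, -3.05875627e+00,  2.25419996e-03]), 'force': array([-1.17952126, -0.84653242, -0.9941004 ]), 'ft_torque': array([ 0.0051121 ,  0.06352582, -0.00036814]), 'gripper_force': 0.0, 'width': 1.0007255401864734}
```

View pics/top0.png

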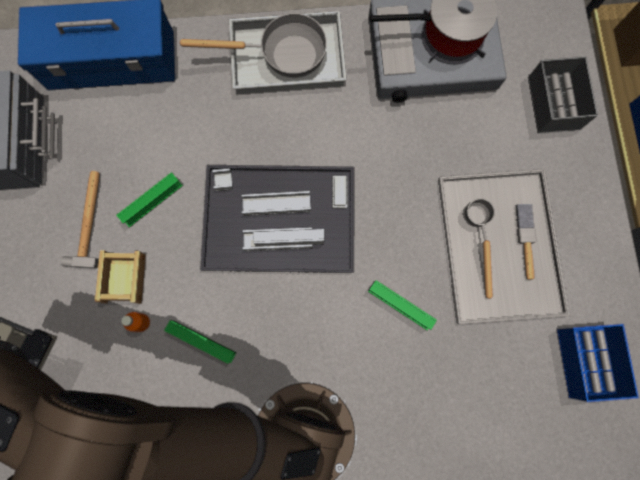

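View pics/scene0.png

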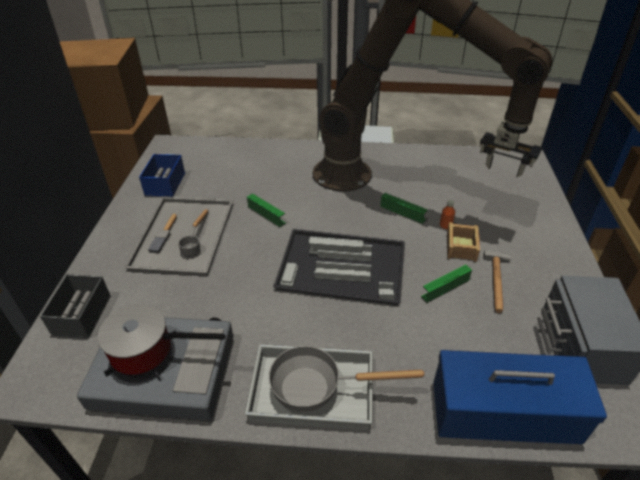

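The top view shows the dark tray centred near (279,218). chan_b is at (276,203) on the far (+x) side. chan_a is at (278,240) with chan_c in its trough at (288,237). The offcut is at (222,179) and the ingot at (340,190). Long bright candidates for chan_c:
- Aluminium at (288,237), which fits because it stands on its side in a trough in the dark tray.
- Green at (150,199), (200,341) and (402,305), which are look-alikes to leave alone.

```bash
python3 - <<'E'
from h import *
d=cam('top')
im=d['img'][150:285,190:370]
cv2.imwrite('pics/crop0.png',cv2.resize(im[:,:,::-1],None,fx=4.4,fy=4.4,interpolation=cv2.INTER_CUBIC))
print('tray corners',onplane(d,[(207,167),(354,167),(353,271),(202,270)],.02).round(3).tolist())
P=cloud(d); hsv=cv2.cvtColor(d['img'],cv2.COLOR_RGB2HSV)
m=((hsv[:,:,2]>120)&(hsv[:,:,1]<60)).astype(np.uint8); m[:170]=0;m[268:]=0;m[:,:208]=0;m[:,350:]=0
n,l,s,c=cv2.connectedComponentsWithStats(m)
for i in range(1,n):
    if s[i,4]<60: continue
    q=P[l==i]; r=cv2.minAreaRect(np.argwhere(l==i)[:,::-1].astype(np.float32))
    print(c[i].round(1),s[i],np.percentile(q,[2,50,98],axis=0).round(3).tolist(),r)
    print(onplane(d,cv2.boxPoints(r),.035).round(3).tolist())
E
```

```text
tray corners [[0.703, 0.208, 0.02], [0.671, -0.186, 0.02], [0.39, -0.157, 0.02], [0.424, 0.232, 0.02]]
[222.6 180.2] [213 173  19  15 233] [[0.64, 0.147, 0.001], [0.666, 0.169, 0.008], [0.685, 0.193, 0.036]] ((221.81683349609375, 180.16830444335938), (13.23399543762207, 18.90570831298828), 84.2894058227539)
[[0.675, 0.193, 0.035], [0.676, 0.143, 0.035], [0.64, 0.142, 0.035], [0.639, 0.192, 0.035]]
[339.5 191.5] [333 176  15  32 446] [[0.565, -0.16, 0.011], [0.604, -0.141, 0.026], [0.647, -0.123, 0.032]] ((340.0, 191.5), (14.0, 31.0), 0.0)
[[0.56, -0.12, 0.035], [0.645, -0.127, 0.035], [0.642, -0.164, 0.035], [0.557, -0.156, 0.035]]
[275.8 193.2] [242 191  68   6 133] [[0.606, -0.058, 0.004], [0.61, 0.027, 0.033], [0.622, 0.114, 0.039]] ((275.4856262207031, 193.24609375), (1.9402902126312256, 67.17548370361328), 86.76029968261719)
[[0.615, 0.117, 0.035], [0.611, -0.06, 0.035], [0.605, -0.06, 0.035], [0.609, 0.117, 0.035]]
[276.1 203.7] [242 195  69  18 956] [[0.563, -0.057, 0.002], [0.589, 0.03, 0.009], [0.608, 0.116, 0.036]] ((275.7584533691406, 203.65231323242188), (14.144855499267578, 68.33906555175781), 86.8201675415039)
[[0.603, 0.119, 0.035], [0.599, -0.061, 0.035], [0.56, -0.06, 0.035], [0.565, 0.119, 0.035]]
[281.4 236.6] [ 243  227   81   22 1238] [[0.465, -0.082, 0.005], [0.489, 0.02, 0.056], [0.516, 0.119, 0.063]] ((282.9592590332031, 237.4816131591797), (19.02478790283203, 80.69547271728516), 87.70938873291016)
[[0.519, 0.121, 0.035], [0.51, -0.089, 0.035], [0.46, -0.087, 0.035], [0.469, 0.121, 0.035]]
```

View pics/crop0.png

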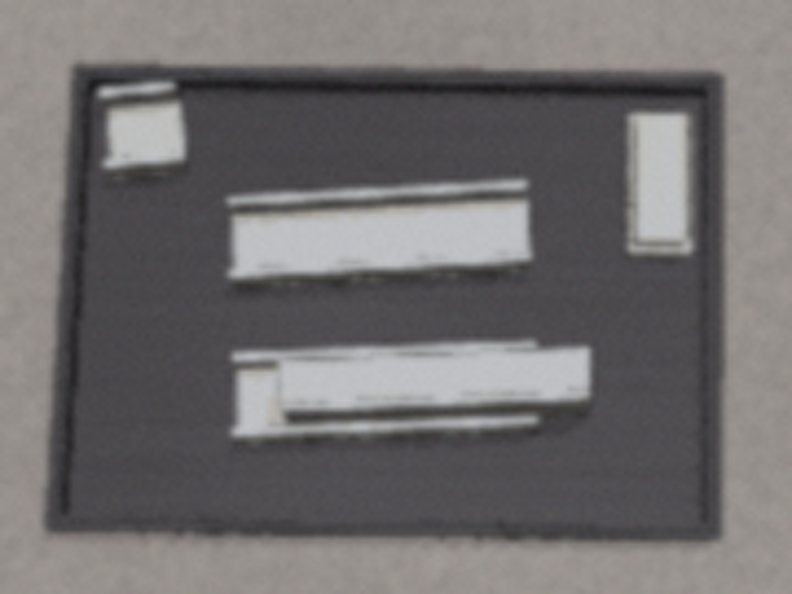

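The crop confirms it. The aluminium channel on its side at about (435,378) sits in chan_a's trough and sticks out to the right (−y), so it is chan_c; chan_b is at about (380,230). Moving over the tray for a close look.

Request:
jog_arm([
  [[3, -6, 1], [0, 0, -9], 1],
  [[6, -12, 2], [0, 0, -18], 1],
  [[9, -18, 3], [0, 0, -27], 1],
  [[11, -24, 4], [0, 0, -36], 1],
  [[13, -30, 5], [0, 0, -45], 1],
  [[15, -36, 6], [0, 0, -54], 1],
  [[18, -42, 7], [0, 0, -60], 1],
  [[20, -48, 8], [0, 0, -66], 1],
])

```text
clock: 1.15
position: [0.4686, 0.1033, 0.303]
ee_rot: [2.27, 2.172, 0.001]
force: [1.9, 0.5, 1.0]
width: 0.999
gripper_force: 0.0
```

Request:
jog_arm([
  [[2, -5, 1], [0, 0, 0], 1],
  [[2, -5, 1], [0, 0, 0], 1],
  [[2, -5, 1], [0, 0, 0], 1],
  [[2, -5, 1], [0, 0, 0], 1],
])

```text
clock: 1.65
position: [0.4876, 0.0566, 0.3122]
ee_rot: [-2.263, -2.178, 0.001]
force: [0.6, 0.3, -0.1]
width: 0.997
gripper_force: 0.0
```

```bash
python3 - <<'E'
from h import *
d=wristcam(); save(d,'w0.png'); print(d['o'],d['R'][:,2],d['fx'],arm.observe()['position'],arm.observe()['ee_rot'])
P=cloud(d); np.savez('w0.npz',P=P,img=d['img'])
E
```

```text
[0.49245439 0.14079665 0.47053741] [-0.01364218 -0.31039099 -0.95051109] 421.1882694946878 [0.48768518 0.05656032 0.31222061] [-2.26335361e+00 -2.17792247e+00  6.86648494e-04]
```

View pics/w0.png

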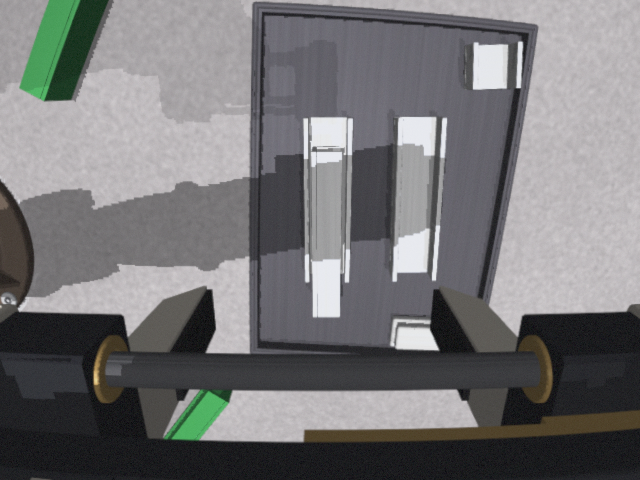

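The wrist view shows chan_a at x 305–352, y 118–283, with chan_c's top face at (312–342, 148–318). chan_b is at x 392–446, y 118–280. Measuring from depth.

```bash
cat > m.py <<'E'
from h import *
def fit(P,img,name,u0,u1,v0,v1,zlo,zhi,minb=90):
    Q=P[v0:v1,u0:u1].reshape(-1,3); c=img[v0:v1,u0:u1].reshape(-1,3)
    k=(Q[:,2]>zlo)&(Q[:,2]<zhi); q=Q[k]
    if len(q)<20: print(name,'few',len(q)); return
    vx,vy,x,y=cv2.fitLine(q[:,:2].astype(np.float32),cv2.DIST_HUBER,0,.001,.001).ravel()
    if vy<0: vx,vy=-vx,-vy
    t=(q[:,:2]-[x,y])@[vx,vy]; s=(q[:,:2]-[x,y])@[vy,-vx]
    a,b=np.percentile(t,[.3,99.7]); 
    print(name,len(q),'yaw %.2f'%np.degrees(np.arctan2(-vx,vy)),'ends',(np.array([x,y])+a*np.array([vx,vy])).round(4),(np.array([x,y])+b*np.array([vx,vy])).round(4),'len %.4f'%(b-a),'s',np.percentile(s,[1,99]).round(4),'z %.4f'%np.median(q[:,2]))
E
python3 - <<'E'
from m import *
f=np.load('w0.npz');P,img=f['P'],f['img']
print('floor',np.median(P[130:250,365:385,2]),'table',np.median(P[20:80,150:230,2]))
fit(P,img,'b web',388,450,110,285,.006,.012)
fit(P,img,'b -x',385,405,110,285,.026,.04)
fit(P,img,'b +x',425,450,110,285,.026,.04)
fit(P,img,'a -x',298,314,110,290,.026,.04)
fit(P,img,'a +x',341,358,110,290,.026,.04)
fit(P,img,'c top',300,358,130,325,.05,.064)
E
```

```text
floor 0.0035446907314349296 table 0.0004255191463259089
b web 5067 yaw -1.32 ends [ 0.5901 -0.0593] [0.5942 0.1188] len 0.1781 s [-0.0268  0.0182] z 0.0085
b -x 932 yaw -1.14 ends [ 0.5655 -0.0586] [0.5691 0.1194] len 0.1780 s [-0.0025  0.0032] z 0.0332
b +x 1025 yaw -1.47 ends [ 0.6093 -0.0591] [0.6138 0.1183] len 0.1775 s [-0.002   0.0035] z 0.0330
a -x 817 yaw -2.35 ends [ 0.4667 -0.0569] [0.474  0.1218] len 0.1789 s [-0.0027  0.0024] z 0.0335
a +x 825 yaw -2.40 ends [ 0.5113 -0.0585] [0.5187 0.1201] len 0.1788 s [-0.0024  0.0026] z 0.0334
c top 4791 yaw -2.18 ends [ 0.4866 -0.0875] [0.4935 0.0909] len 0.1785 s [-0.0148  0.0147] z 0.0586
```

Request:
jog_arm([
  [[4, -1, -4], [0, 0, 0.9], 0.3],
  [[8, -2, -8], [0, 0, 0.9], 0.3],
  [[12.4, -2.7, -12], [0, 0, 0.9], 0.3],
  [[12.4, -2.7, -17], [0, 0, 0.9], 0.3],
  [[12.4, -2.7, -22], [0, 0, 0.9], 0.3],
  [[12.4, -2.7, -25], [0, 0, 0.9], 0.3],
  [[12.4, -2.7, -25], [0, 0, 0.9], 0.3],
  [[12.4, -2.7, -25], [0, 0, 0.9], 0.3],
])

```text
clock: 2.7
position: [0.6129, 0.0287, 0.0637]
ee_rot: [2.248, 2.194, 0.002]
force: [0.1, 0.3, 0.8]
width: 0.303
gripper_force: 0.0
```

Request:
jog_arm([
  [[-0.1, 0.1, -2.5], [0, 0, 0], 0.3],
  [[-0.1, 0.1, -4], [0, 0, 0], 0.3],
  [[-0.1, 0.1, -4.9], [0, 0, 0], 0.3],
  [[-0.1, 0.1, -4.9], [0, 0, 0], 0.3],
  [[-0.1, 0.1, -4.9], [0, 0, 0], 0],
  [[-0.1, 0.1, -4.9], [0, 0, 0], 0],
  [[-0.1, 0.1, -4.9], [0, 0, 0], 0],
  [[-0.1, 0.1, -4.9], [0, 0, 0], 0],
], newtons=15)

```text
clock: 3.7
position: [0.6115, 0.0292, 0.014]
ee_rot: [2.249, 2.193, 0.001]
force: [-0.6, -0.4, 4.6]
width: 0.051
gripper_force: 15.0
```

Request:
jog_arm([
  [[-1.2, 0, 0], [0, 0, -0.3], 0],
  [[-2.4, 0, 0], [0, 0, -0.6], 0],
  [[-3.4, -0.1, 0], [0, 0, -1.1], 0],
  [[-4.1, -0.1, 0], [0, 0, -1.1], 0],
  [[-4.5, -0.1, 0], [0, 0, -1.1], 0],
  [[-4.7, -0.1, 0], [0, 0, -1.1], 0],
  [[-4.8, -0.1, 0], [0, 0, -1.1], 0],
  [[-4.8, -0.1, 0], [0, 0, -1.1], 0],
])

```text
clock: 4.7
position: [0.564, 0.0282, 0.0139]
ee_rot: [2.269, 2.171, 0.002]
force: [5.1, 0.6, 5.8]
width: 0.055
gripper_force: 15.0
```

Request:
jog_arm([
  [[-0.1, 0, 0], [0, 0, 0], 0],
  [[-0.1, 0, 0], [0, 0, 0], 0],
  [[-0.1, 0, 0], [0, 0, 0], 0.3],
  [[-0.1, 0, 0], [0, 0, 0], 0.3],
  [[-0.1, 0, 2], [0, 0, 0], 0.3],
  [[-0.1, 0, 6], [0, 0, 0], 0.3],
  [[-4, 0, 12], [0, 0, 0], 0.6],
  [[-6, 2.5, 16], [0, 0, 0], 1],
])

```text
clock: 5.7
position: [0.5009, 0.0513, 0.1743]
ee_rot: [-2.273, -2.167, 0.004]
force: [1.7, 2.0, 0.9]
width: 0.468
gripper_force: 0.0
```

Request:
jog_arm([
  [[0, 0, 4], [0, 0, 0], 1],
  [[0, 0, 6], [0, 0, 0], 1],
  [[0, 0, 6], [0, 0, 0], 1],
  [[0, 0, 6], [0, 0, 0], 1],
])

```text
clock: 6.2
position: [0.5021, 0.0531, 0.2323]
ee_rot: [-2.269, -2.171, 0.003]
force: [0.5, 0.0, 0.2]
width: 0.905
gripper_force: 0.0
```

```bash
python3 - <<'E'
from m import *
d=wristcam(); save(d,'w1.png'); P=cloud(d);np.savez('w1.npz',P=P,img=d['img']); print(arm.observe()['position'],d['o'])
E
```

```text
[0.50211322 0.05299447 0.23216295] [0.50770277 0.13735936 0.39062523]
```

View pics/w1.png

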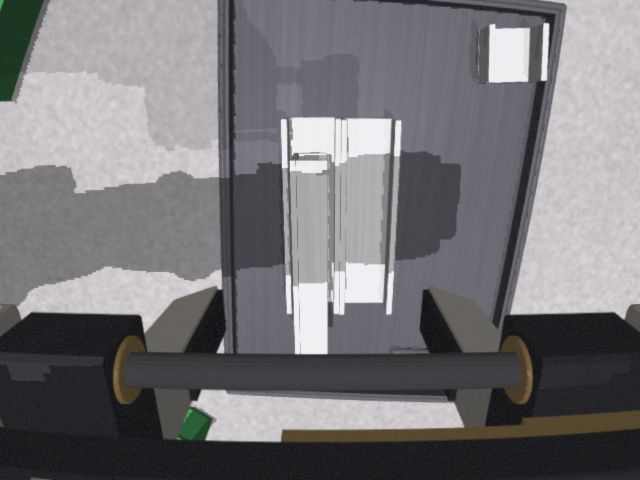

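chan_b now lies against chan_a: the walls touch at x≈340, the top ends are level at v≈119 and the bottom ends at v≈313. chan_c spans (290–330, 153–355).

```bash
python3 - <<'E'
from m import *
f=np.load('w1.npz');P,img=f['P'],f['img']
fit(P,img,'a -x',274,294,100,330,.026,.04)
fit(P,img,'mid',334,350,100,330,.026,.04)
fit(P,img,'a+x',331,340,100,330,.026,.04)
fit(P,img,'b-x',341,350,100,330,.026,.04)
fit(P,img,'b +x',382,405,100,330,.026,.04)
fit(P,img,'c top',280,340,140,356,.05,.064)
E
```

```text
a -x 1225 yaw -2.48 ends [ 0.4662 -0.0564] [0.4739 0.1226] len 0.1791 s [-0.0027  0.0023] z 0.0334
mid 2234 yaw -2.47 ends [ 0.5133 -0.058 ] [0.521  0.1196] len 0.1778 s [-0.0049  0.005 ] z 0.0335
a+x 1063 yaw -2.20 ends [ 0.5111 -0.0582] [0.518  0.1205] len 0.1788 s [-0.0024  0.0025] z 0.0334
b-x 978 yaw -1.99 ends [ 0.517  -0.0581] [0.5232 0.1195] len 0.1777 s [-0.002   0.0024] z 0.0335
b +x 1317 yaw -2.40 ends [ 0.5604 -0.06  ] [0.5678 0.1177] len 0.1778 s [-0.0023  0.0032] z 0.0332
c top 6928 yaw -2.35 ends [ 0.4862 -0.0848] [0.4934 0.0912] len 0.1762 s [-0.0148  0.0147] z 0.0586
```

Snug and level, so the first part is done. Next I grip chan_c near its top and shift it about 30 mm in +y to level its ends.

Request:
jog_arm([
  [[-0.6, -2.5, -4], [0, 0, 0], 0.6],
  [[-1.2, -5.2, -8], [0, 0, 0], 0.6],
  [[-1.2, -5.2, -13], [0, 0, 0], 0.6],
  [[-1.2, -5.2, -16], [0, 0, 0], 0.6],
  [[-1.2, -5.2, -16], [0, 0, 0], 0.6],
  [[-1.2, -5.2, -16], [0, 0, 0], 0.6],
], newtons=10)

```text
clock: 7.0
position: [0.4913, 0.0009, 0.074]
ee_rot: [2.271, 2.171, -0.0]
force: [1.5, 0.1, 0.3]
width: 0.602
gripper_force: 0.0
```

Request:
jog_arm([
  [[-0.1, 0, -2], [0, 0, 0], 0.6],
  [[-0.1, 0, -3.5], [0, 0, 0], 0.6],
  [[-0.1, 0, -3.5], [0, 0, 0], 0.6],
  [[-0.1, 0, -3.5], [0, 0, 0], 0.25],
  [[-0.1, 0, -3.5], [0, 0, 0], 0.25],
  [[-0.1, 0, -3.5], [0, 0, 0], 0.25],
  [[-0.1, 0, -3.5], [0, 0, 0], 0.25],
  [[-0.1, 0, -3.5], [0, 0, 0], 0.25],
])

```text
clock: 8.0
position: [0.4899, 0.0013, 0.0388]
ee_rot: [-2.27, -2.171, 0.0]
force: [-3.0, 0.3, 6.0]
width: 0.322
gripper_force: 10.0
```

Request:
jog_arm([
  [[0, 0, 0.2], [0, 0, 0], 0.25],
  [[0, 0, 0.3], [0, 0, 0], 0.25],
  [[0, 1, 0.3], [0, 0, 0], 0.25],
  [[0.1, 2, 0.3], [0, 0, 0], 0.25],
  [[0.1, 2.7, 0.3], [0, 0, 0], 0.25],
  [[0.1, 3.0, 0.3], [0, 0, 0], 0.25],
  [[0.1, 3.0, 0.3], [0, 0, 0], 0.25],
  [[0.1, 3.0, 0.3], [0, 0, 0], 0.25],
])

```text
clock: 9.0
position: [0.4912, 0.0308, 0.0416]
ee_rot: [2.271, 2.171, -0.0]
force: [0.3, 0.3, -2.6]
width: 0.324
gripper_force: 10.0
```

Request:
jog_arm([
  [[0, 0.1, 0], [0, 0, 0], 0.25],
  [[0, 0.1, -0.2], [0, 0, 0], 0.25],
  [[0, 0.1, -0.3], [0, 0, 0], 0.25],
  [[0, 0.1, -0.3], [0, 0, 0], 0.5],
  [[0, 0.1, -0.3], [0, 0, 0], 0.5],
  [[0, 0.1, 4], [0, 0, 0], 0.5],
  [[0, 1, 10], [0, 0, 0], 0.5],
  [[0, 2.5, 16], [0, 0, 0], 0.5],
])

```text
clock: 10.0
position: [0.4909, 0.0557, 0.2033]
ee_rot: [2.272, 2.17, -0.001]
force: [1.4, 0.9, 0.7]
width: 0.497
gripper_force: 0.0
```

Request:
jog_arm([
  [[1, 0, 3], [0, 0, 0], 0.5],
  [[1, 0, 3], [0, 0, 0], 0.5],
  [[1, 0, 3], [0, 0, 0], 0.5],
])

```text
clock: 10.38
position: [0.5005, 0.0561, 0.2308]
ee_rot: [-2.27, -2.171, 0.001]
force: [-0.3, -0.6, 0.0]
width: 0.501
gripper_force: 0.0
```

```bash
python3 - <<'E'
from m import *
d=wristcam(); save(d,'w2.png'); P=cloud(d);img=d['img']; s=arm.observe();print(s['position'],s['ee_rot'])
Q=P.copy(); ok=(Q[...,0]>.44)&(Q[...,0]<.6)&(Q[...,1]>-.1)&(Q[...,1]<.15)
def box(n,x0,x1,zl,zh):
    # x measured along cross axis at yaw -2.4 about y=.03
    xs=Q[...,0]-.042*(Q[...,1]-.03); R=np.where((ok&(xs>x0)&(xs<x1))[...,None],Q,9)
    fit(R,img,n,0,640,0,480,zl,zh)
box('a-x',.462,.4745,.028,.037); box('mid',.508,.526,.028,.037); box('b+x',.556,.572,.028,.037); box('c top',.46,.53,.05,.064)
E
```

```text
[0.50018056 0.05594801 0.2303999 ] [-2.26981373 -2.1705224   0.0028225 ]
a-x 1182 yaw -2.44 ends [ 0.4662 -0.0554] [0.4738 0.1224] len 0.1780 s [-0.0027  0.0024] z 0.0334
mid 2225 yaw -2.44 ends [ 0.5134 -0.0577] [0.521  0.1203] len 0.1782 s [-0.0049  0.005 ] z 0.0335
b+x 1078 yaw -2.26 ends [ 0.5621 -0.0293] [0.5679 0.1176] len 0.1470 s [-0.0024  0.0029] z 0.0333
c top 7524 yaw -2.30 ends [ 0.4886 -0.0565] [0.4958 0.1225] len 0.1791 s [-0.0147  0.0145] z 0.0585
```

chan_c is level with chan_a to about 1 mm. Next I close the fingers, come down behind its upright web on the −x side, and push its top edge over.

Request:
jog_arm([
  [[-2.5, -1, -3], [0, 0, 0], 0],
  [[-5.4, -2.1, -6], [0, 0, 0], 0],
  [[-5.4, -2.1, -10], [0, 0, 0], 0],
  [[-5.4, -2.1, -14], [0, 0, 0], 0],
  [[-5.4, -2.1, -17], [0, 0, 0], 0],
  [[-5.4, -2.1, -18], [0, 0, 0], 0],
  [[-5.4, -2.1, -18], [0, 0, 0], 0],
  [[-5.4, -2.1, -18], [0, 0, 0], 0],
])

```text
clock: 11.42
position: [0.4477, 0.0351, 0.0523]
ee_rot: [2.27, 2.171, 0.002]
force: [-0.2, -0.2, 0.9]
width: 0.001
gripper_force: 0.0
```

Request:
jog_arm([
  [[0.6, 0, 0], [0, 0, 0], 0],
  [[1.2, 0, 0], [0, 0, 0], 0],
  [[1.6, -0.1, 0], [0, 0, 0], 0],
  [[2.0, -0.1, 0], [0, 0, 0], 0],
  [[2.4, -0.1, 0], [0, 0, 0], 0],
  [[2.8, -0.1, 0], [0, 0, 0], 0],
  [[3.1, -0.1, 0], [0, 0, 0], 0],
  [[3.1, -0.1, 0], [0, 0, 0], 0],
])

```text
clock: 12.42
position: [0.4728, 0.0339, 0.0532]
ee_rot: [-2.265, -2.164, 0.007]
force: [-29.1, -0.7, 65.7]
width: -0.0
gripper_force: 34.2
```

Force spiked because the grippy fingertip holds the web down while the web needs to rise on its arc. I'll relieve it and follow the arc upward.

Request:
jog_arm([
  [[-0.4, 0, 0.3], [0, 0, 0], 0],
  [[-0.4, 0, 0.6], [0, 0, 0], 0],
])

```text
clock: 12.68
position: [0.4737, 0.0341, 0.0577]
ee_rot: [-2.27, -2.171, 0.0]
force: [-1.4, 0.2, -0.9]
width: 0.0
gripper_force: 0.4
```

```bash
python3 - <<'E'
from h import *
s=arm.observe();print(s['position'],s['force'])
d=cam('scene'); im=d['img'][220:310,265:420]
cv2.imwrite('pics/s1.png',cv2.resize(im[:,:,::-1],None,fx=5,fy=5,interpolation=cv2.INTER_CUBIC))
E
```

```text
[0.47365382 0.03410463 0.0577487 ] [-1.39464218  0.19892296 -0.85799573]
```

View pics/s1.png

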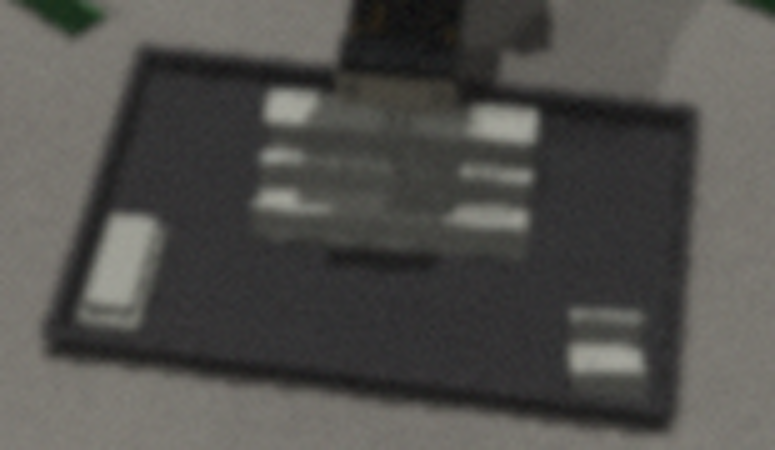

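The scene crop shows chan_c still up and tilted, held by the finger, with its ends level with both other channels. Nothing else has moved. Continuing along the arc.

Request:
jog_arm([
  [[0.3, 0, 0.1], [0, 0, 0], 0],
  [[0.6, 0, 0.25], [0, 0, 0], 0],
  [[0.9, 0, 0.3], [0, 0, 0], 0],
  [[1.2, 0, 0.4], [0, 0, 0], 0],
])

```text
clock: 13.22
position: [0.4866, 0.0337, 0.0621]
ee_rot: [2.271, 2.171, 0.0]
force: [-3.3, -2.1, 13.3]
width: 0.005
gripper_force: 6.1
```

Request:
jog_arm([
  [[0.3, 0, 0.2], [0, 0, 0], 0],
  [[0.6, 0, 0.3], [0, 0, 0], 0],
  [[1.0, -0.1, 0.3], [0, 0, 0], 0],
  [[1.4, -0.1, 0.3], [0, 0, 0], 0],
])

```text
clock: 13.72
position: [0.5006, 0.0332, 0.0645]
ee_rot: [2.27, 2.171, 0.0]
force: [-0.6, -0.7, 1.4]
width: 0.008
gripper_force: 0.7
```

Request:
jog_arm([
  [[0.4, 0, 0], [0, 0, 0], 0],
  [[0.8, 0, 0], [0, 0, 0], 0],
  [[1.2, 0, 0], [0, 0, 0], 0],
  [[1.2, 0, 0], [0, 0, 0], 0],
  [[1.2, 0, 0], [0, 0, 0], 0],
])

```text
clock: 14.35
position: [0.512, 0.0331, 0.0645]
ee_rot: [-2.27, -2.171, 0.0]
force: [-0.4, -0.3, -0.2]
width: 0.008
gripper_force: 0.0
```

Request:
jog_arm([
  [[0, 0, 5], [0, 0, 0], 0],
  [[0, 1, 11], [0, 0, 0], 0],
  [[-0.5, 2.2, 16], [0, 0, 0], 0.5],
  [[-0.5, 2.2, 17], [0, 0, 0], 0.8],
  [[-0.5, 2.2, 17], [0, 0, 0], 0.8],
])

```text
clock: 14.98
position: [0.5071, 0.0552, 0.2347]
ee_rot: [2.27, 2.172, 0.002]
force: [0.1, 0.7, -0.2]
width: 0.284
gripper_force: 0.0
```

```bash
cat > look.py <<'E'
from m import *
import sys
d=wristcam(); save(d,sys.argv[1]); P=Q=cloud(d);img=d['img']; s=arm.observe();print(s['position'],s['ee_rot'])
ok=(Q[...,0]>.44)&(Q[...,0]<.6)&(Q[...,1]>-.1)&(Q[...,1]<.15)
def box(n,x0,x1,zl,zh):
    xs=Q[...,0]-.042*(Q[...,1]-.03); R=np.where((ok&(xs>x0)&(xs<x1))[...,None],Q,9)
    fit(R,img,n,0,640,0,480,zl,zh)
box('a-x',.460,.4745,.028,.037); box('b+x',.556,.576,.028,.037); box('c web',.48,.558,.035,.042);box('high',.46,.58,.044,.08)
E
python3 look.py w3.png
```

```text
[0.50658795 0.054987   0.23373508] [-2.26985341e+00 -2.17112572e+00  1.17956729e-03]
a-x 1027 yaw -2.40 ends [ 0.4679 -0.0263] [0.4741 0.1226] len 0.1490 s [-0.0027  0.0024] z 0.0335
b+x 1097 yaw -2.35 ends [ 0.562  -0.0376] [0.5684 0.1177] len 0.1555 s [-0.0026  0.003 ] z 0.0334
c web 10478 yaw -5.31 ends [ 0.5227 -0.0574] [0.5392 0.1203] len 0.1784 s [-0.0251  0.0266] z 0.0385
high few 0
```

View pics/w3.png

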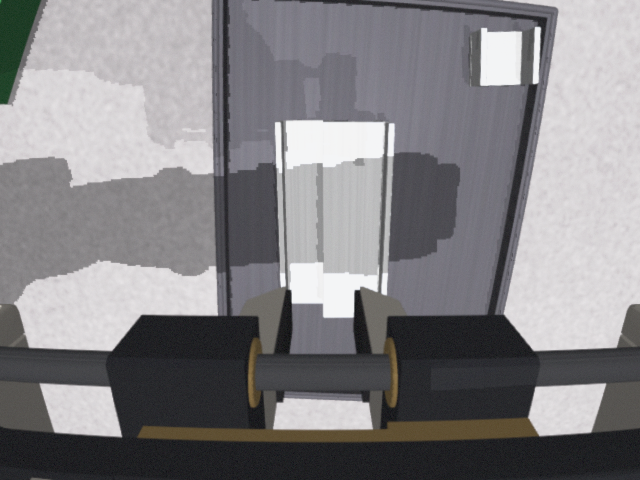

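chan_c has turned over and lies flat at 38 mm on top (u 318–385, v 122–318), straddling the walls. It may be slightly skewed, so I'm checking its edges.

```bash
cat > edges.py <<'E'
from m import *
d=wristcam();Q=cloud(d)
ok=(Q[...,0]>.48)&(Q[...,0]<.6)&(Q[...,1]>-.1)&(Q[...,1]<.15)&(Q[...,2]>.0362)&(Q[...,2]<.045)
q=Q[ok]; L=[]
for y in np.arange(-.05,.12,.01):
    k=q[abs(q[:,1]-y)<.003]
    if len(k)>20: L.append((y,*np.percentile(k[:,0],[1,99])))
L=np.array(L);print(L[::2].round(4).tolist())
print('slopes deg',[np.degrees(-np.polyfit(L[:,0],L[:,i],1)[0]).round(2) for i in (1,2)])
e=np.percentile(q@[.042,.999,0],[.3,99.7]);print('ends along uy',e.round(4))
E
python3 edges.py
```

```text
[[-0.05, 0.5043, 0.5364], [-0.03, 0.5052, 0.5542], [-0.01, 0.5062, 0.5552], [0.01, 0.507, 0.5562], [0.03, 0.5079, 0.557], [0.05, 0.5088, 0.5579], [0.07, 0.5097, 0.559], [0.09, 0.5106, 0.5599], [0.11, 0.5114, 0.56]]
slopes deg [np.float64(-2.55), np.float64(-6.07)]
ends along uy [-0.0351  0.1422]
```

```bash
python3 -c "
from cell import arm
s=arm.observe();print(s['clock'],s['force']);print(arm.sign_off())"
```

```text
15.075 [-0.40198601 -1.30731128 -0.26135787]
the job is handed in; nothing more can be done
None
```

The three channels are locked together: chan_b snug beside chan_a, and chan_c open side down across their touching walls, parallel with ends level to about 1 mm. I handed the job in at 15 s. While tipping chan_c, the wrist briefly read about 72 N (limit 120 N) with the closed fingertips on it. chan_c lies about 15 mm off the joint towards chan_b.

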